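# Slide the saucer through the gap and switch on the grow light

### The arm

A 7-joint arm with a two-finger parallel gripper is mounted at the origin on the work surface. World frame = base frame: x ahead of the robot, y to its left, z up, the work surface at z = 0. Lengths are in m, angles in rad, forces in N, time in s.
With the tool pointing down it reaches from about 0.4 to 0.85 m from the base axis. Payload 6.9 kg.
Tool frame: the origin (TCP) lies between the finger pads; the fingertips stand 25 mm ahead of it and the grasp point (between the pads) lies 6 mm ahead of it (manip.tip_extent is the distance from the TCP to the fingertips, in m); z points along the fingers, y is the line along which they close (so a half turn about z gives the same grasp; the last joint's range is limited). The gripper opens to 85 mm and grips with 20 to 120 N. Pads are 22 mm wide; open, the fingers measure 114 mm over their backs; the gripper's body (76 mm by 85 mm) begins 54 mm behind the grasp point. The pads swing forward as they close: fully open they stand 13 mm farther back than shut.
Start: joints at [1.349, 0.507, -0.238, 1.5, 0.126, 1.149, -0.155], TCP at [0.201, -0.592, 0.256] pointing down, gripper open.
Joint ranges: [-3.08, 3.08], [-0.24, 2.05], [-1.43, 1.35], [0, 2.5], [-1.52, 4.66], [0.17, 1.96], [-2.89, 2.89]. Speed limits (rad/s): [2.39, 2.39, 3.14, 3.14, 3.14, 3.14, 3.14].

### API

Orientations are given as a rotation vector (axis times angle).
In Python, from workcell import manip, eyes gives the robot as it stands. The module is installed in compiled form; this text tells all that it offers.
- The arm moves only by the tool step_arm, never from a script. Its arguments are lists of equal length, an entry for each row: "gripper": the finger opening in m, from 0 to 0.0854; "slide": the shift along the world's x, y, z in m, a list of three; "spin": the turn about the world's z in degrees. In form: {"gripper": [gripper, ...], "slide": [[dx, dy, dz], ...], "spin": [spin, ...]}. A call has exactly 8 rows; each row is the pose to reach, as a shift and turn from the pose commanded when the call began; what a row does not reach only later rows make up. A row lasts 1/10 s, in which the tool goes at most 50 mm and 8.59 degrees, less where a joint would pass 70% of its speed; a pose out of reach is approached as far as the arm can. A call with a gripper value outside its range is refused whole. The fingers move at their own pace and stop on an object; "newtons" is the grip in N (left out, the last holds). Time passes only in rows, so rows that repeat a pose let the fingers close, or fill a call up. It gives the time, the measured TCP pose, the force, the opening and the grip force at its end, in the units of the state.
- manip.state(): the state, without advancing time (a new reading comes with each control period).
- eyes.grab_frame(name): name is "side" or "top"; returns a dict with "frame" (420x560x3 uint8, red, green, blue), "fx", "fy", "cx", "cy" (pixels), "D" ([k1, k2, p1, p2, k3] as OpenCV has them; the pictures are not rectified), "T" (4x4, takes a point from camera to world coordinates). Camera axes: x right, y down, z forward; pixel columns grow to the right and rows downward; lengths in m; the calibration is good to about 2 mm. A picture is of the moment at which its call begins. There is no depth.
- manip.sign_off(): hands the job in; it is judged then, once.
Trained networks look in a picture, given as the dict that the camera call returned (one of the last four; its "shot" number tells which), for a name from the list of things; names that differ only in an ending like _2 or _b are one class to them, and where a whole thing is asked for, a point or a joint stands for the part that bears it (a point fixed in the world has none). Each returns a list of dicts, best first, with "p" (0 to 1); they miss things now and then, are a little off and sometimes report something else, mostly with a low value. They report only what shows in the picture. A call takes as long as a camera call.
- eyes.look_for(label, picture): "centre" ([column, row] in pixels, amid what is visible of it).
- eyes.pinpoint(label, picture): "centre" ([column, row] in pixels: a listed point, or the origin of a listed thing).
The state is a dict: "time_s": time; "joint_pos": joint angles; "joint_velocities": joint speeds; "tau": joint torques, N m; "position": TCP position; "ee_rot": TCP orientation; "ft_force": force on the tool from outside, world axes, zero at the start; "torque": the same for the moment, N m; "grip_width": finger opening in m; "grip_force": force on a finger pad.
Only numpy, scipy, OpenCV 4.12 (cv2) and the standard library are available. Lean on these libraries where they do the work, as an engineer would, in place of code of your own. Each camera call takes 0.05 s, during which the arm holds its last target. There are 200 camera calls.

### The job

Push the white saucer along the bench with the fingertips, through the narrow gap between the wooden block and the clipped bamboo stakes, until it sits wholly on the green spot beyond. Then push the grow-light toggle fully over to its other side to switch it on. Slide the saucer flat, never lifting, tipping or carrying it, and leave everything else on the bench where it stands.

Things in the scene. Friction and masses are not known exactly. Their poses are not given: they have to be found in the camera images.
- saucer: loose round ceramic plant saucer, white, open on top, 120 mm across, 26 mm high, upright side wall 5 mm thick (110 mm across inside), floor 6 mm thick, 0.2 to 0.4 kg; it rests on the bench and slides under 1 to 3 N. Origin: centre of its underside. Its yaw means nothing.
- gap (a point): middle of the gap, on the bench surface. Gap 128 mm wide (4 mm to spare on each side of the saucer), about 50 mm long. Its +y axis points through the gap from the saucer's side towards the green spot; its x axis runs along the fence. On -x lies a wooden block screwed to the bench (from x = -64 to -194 mm, 46 mm deep, 40 mm high); on +x a bundle of bamboo stakes held by green clips behind a steel end stop (from x = +64 to +335 mm, 50 mm deep, 42 mm high). Both are fixed.
- spot (a point): centre of the green round spot painted on the bench, 150 mm across, flat, 135 mm beyond the gap along the gap's +y axis. The saucer is wholly on it when their centres are within 15 mm.
- switch (a joint): grow-light toggle, rad: 0 = off, the toggle leans towards -x of the switch box; 1.0 = on, fully over towards +x. It swings in the box's vertical x-z plane through the pivot, stays where it is left and yields to about 1 to 2 N at the tip.
- switch_tip (a point): centre of the black ball, 26 mm across, on the end of the toggle; the toggle is a 10 mm steel rod, 50 mm from the pivot to this point. About 66 mm above the bench at either end of its swing.
- switch_pivot (a point): pivot of the toggle, 22 mm above the bench, in the middle of the white switch box (70 mm along x, 50 mm along y, 25 mm high) fixed to the bench. Its axes are those of the box: pushing the toggle along its +x switches on.
- jar: bystander: empty glass mason jar with steel screw lid, 84 mm across, 150 mm high. Origin: centre of its underside.
- rake: bystander: orange plastic hand rake lying flat, 255 mm long along its x axis (tines to +x), 90 mm wide, about 28 mm high. Origin: under its middle.
- twine: bystander: spool of brown twine, 68 mm across, 60 mm high. Origin: centre of its underside.
- pot: bystander: terracotta pot, 100 mm across the rim, 90 mm high. Origin: centre of its underside.
- sprayer: bystander: green bottle with a black cap, 68 mm across, 190 mm high. Origin: centre of its underside.

How it is judged:
By the outcome, as a careful person would: the job done as asked, in the order asked, and still so for the second after the job is handed in, with the robot touching nothing.
It also fails if it takes over 72 s, if anything falls off the work surface, if the arm or the gripper's body presses on something with over 40 N, if the wrist force passes 120 N, or if a joint passes its speed limit or range.

## Working session

There is one attempt and no reset: what is moved stays moved. The work goes in short steps, Python scripts to look and compute and a tool call to move; the robot and the scene stay as the last step left them, time stands still between calls to the robot, and variables do not carry over. Pictures are saved under pics/ and viewed, at most 10 in all, crops included, and the job is handed in when it is done.

Besides the shell and the picture viewer there is one more tool, called after "Request:" as name(argument=value, ...) on one line, values as JSON. step_arm: Moves the arm, as the interface text tells. Its arguments: {"type":"object","properties":{"gripper":{"type":"array","items":{"type":"number"}},"slide":{"type":"array","items":{"type":"array","items":{"type":"number"}}},"spin":{"type":"array","items":{"type":"number"}},"newtons":{"type":"number"}},"required":["gripper","slide","spin"]}

```bash
mkdir -p pics; cat > h.py <<'E'
import numpy as np, cv2
from workcell import manip, eyes
def ray(p,px):
    K=np.array([[p["fx"],0,p["cx"]],[0,p["fy"],p["cy"]],[0,0,1.]])
    u=cv2.undistortPoints(np.array([[px]],float),K,np.array(p["D"],float))[0,0]
    T=np.array(p["T"]); return T[:3,3],T[:3,:3]@np.array([u[0],u[1],1.])
def onz(p,px,z):
    o,d=ray(p,px); return o+d*(z-o[2])/d[2]
def tri(obs):
    A=np.zeros((3,3));b=np.zeros(3)
    for p,px in obs:
        o,d=ray(p,px);d=d/np.linalg.norm(d);M=np.eye(3)-np.outer(d,d);A+=M;b+=M@o
    return np.linalg.solve(A,b)
def proj(p,X):
    T=np.linalg.inv(np.array(p["T"]));K=np.array([[p["fx"],0,p["cx"]],[0,p["fy"],p["cy"]],[0,0,1.]])
    return cv2.projectPoints(np.array([X],float),cv2.Rodrigues(T[:3,:3])[0],T[:3,3],K,np.array(p["D"],float))[0][0,0]
def save(p,n): cv2.imwrite("pics/"+n,p["frame"][:,:,::-1])
E
python3 - <<'E'
from h import *
s=manip.state();print(s["position"],s["ee_rot"],s["ft_force"],s["grip_width"],manip.tip_extent)
P={n:eyes.grab_frame(n) for n in("top","side")}
for n in P: save(P[n],n+"0.png");print(n,np.round(P[n]["T"],3).tolist())
for l in["saucer","gap","spot","switch_tip","switch_pivot","jar","rake","twine","pot","sprayer"]:
    o=[]
    for n in P:
        r=eyes.pinpoint(l,P[n])
        if r:
            o.append((P[n],r[0]["centre"]));print(l,n,np.round(r[0]["centre"],1),round(r[0]["p"],2),"z0:",np.round(onz(P[n],r[0]["centre"],0),3))
    if len(o)==2: print("   tri",np.round(tri(o),4))
E
```

```text
[ 0.20101789 -0.59129772  0.2554482 ] [-3.09775191e+00 -5.12361194e-01  4.68355265e-04] [-0.51577954  0.36226532  0.72436388] 0.08546400276139755 0.025
top [[0.132, -0.964, 0.23, 0.38], [-0.991, -0.13, 0.028, 0.007], [0.003, -0.232, -0.973, 1.05], [0.0, 0.0, 0.0, 1.0]]
side [[-0.723, 0.495, -0.482, 1.182], [0.691, 0.522, -0.5, 0.623], [0.004, -0.695, -0.719, 0.923], [0.0, 0.0, 0.0, 1.0]]
saucer top [379.5 284.4] 0.66 z0: [ 0.492 -0.243  0.   ]
saucer side [251.7 169.4] 0.85 z0: [ 0.474 -0.239 -0.   ]
   tri [ 0.4863 -0.2346  0.0121]
gap side [296.8 207.6] 0.6 z0: [0.496 0.009 0.   ]
spot top [231.4 267.2] 0.88 z0: [0.485 0.138 0.   ]
switch_tip top [150.1 235.3] 0.62 z0: [0.539 0.362 0.   ]
switch_tip side [384.6 255.2] 0.66 z0: [ 0.449  0.327 -0.   ]
   tri [0.521  0.3444 0.0809]
switch_pivot top [151.8 237.2] 0.86 z0: [0.535 0.357 0.   ]
switch_pivot side [375.3 271.2] 0.93 z0: [0.516 0.342 0.   ]
   tri [0.5317 0.3492 0.0219]
jar top [435.7 209. ] 0.84 z0: [ 0.71  -0.377  0.   ]
jar side [179.1 180.2] 0.77 z0: [ 0.699 -0.372  0.   ]
   tri [ 0.7046 -0.3702  0.0069]
rake top [128.6 188.4] 0.86 z0: [0.657 0.446 0.   ]
rake side [372.7 320. ] 0.7 z0: [0.647 0.432 0.   ]
   tri [0.6546 0.437  0.0162]
twine top [227.6 166.3] 0.71 z0: [0.755 0.192 0.   ]
twine side [281.5 282.6] 0.96 z0: [0.737 0.185 0.   ]
   tri [0.747  0.1909 0.018 ]
pot top [390.3 190.6] 0.86 z0: [ 0.745 -0.253  0.   ]
pot side [190.3 204.2] 0.79 z0: [ 0.74  -0.245  0.   ]
   tri [ 7.421e-01 -2.495e-01 -1.000e-04]
sprayer top [191.9 171.7] 0.59 z0: [0.727 0.286 0.   ]
sprayer side [310.6 304. ] 0.87 z0: [0.728 0.287 0.   ]
   tri [ 0.7274  0.2861 -0.0018]
```

View pics/top0.png

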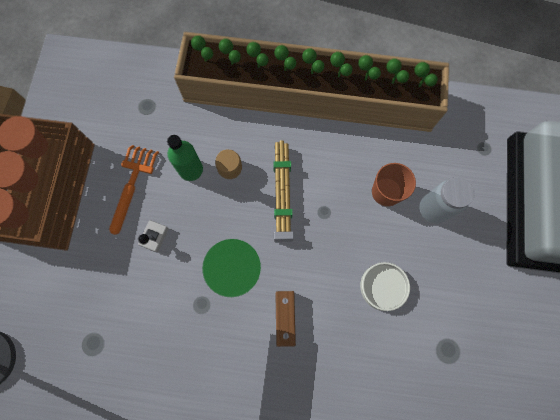

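View pics/side0.png

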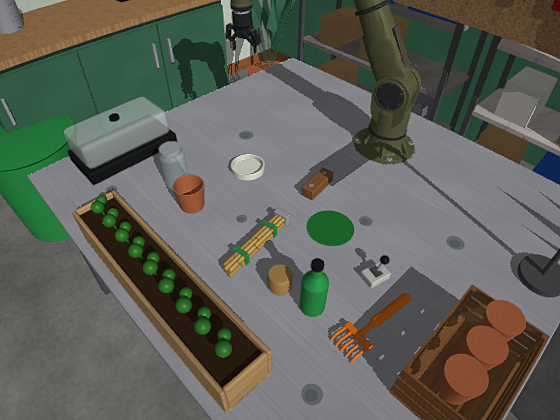

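Top view: saucer (386,287), block (285,319), stakes with end stop at (283,237), spot (232,268), switch box (152,235) with its ball at (144,239). The side view agrees. Next I'll zoom in on the gap and the switch, and fit the saucer and spot.

```bash
python3 - <<'E'
from h import *
P={n:eyes.grab_frame(n) for n in("top","side")}
f=P["top"]["frame"][:,:,::-1];g=P["side"]["frame"][:,:,::-1]
a=cv2.resize(f[225:355,255:315],None,fx=4.5,fy=4.5,interpolation=2)
b=cv2.resize(f[210:265,125:190],None,fx=6,fy=6,interpolation=2)
c=cv2.resize(g[245:295,350:400],None,fx=5,fy=5,interpolation=2)
im=np.zeros((600,680,3),np.uint8)
im[:a.shape[0],:a.shape[1]]=a;im[:330,285:675]=b;im[340:590,285:535]=c
cv2.imwrite("pics/z.png",im)
print(a.shape)
for n,box in(("top",(355,255,420,320)),("side",(220,145,275,190))):
    p=P[n];x0,y0,x1,y1=box
    h=cv2.cvtColor(p["frame"],cv2.COLOR_RGB2HSV).astype(int)
    m=np.zeros(h.shape[:2],np.uint8);r=h[y0:y1,x0:x1];rgb=p["frame"][y0:y1,x0:x1].astype(int)
    m[y0:y1,x0:x1]=(rgb[...,0]>rgb[...,2]-2)
    m=cv2.morphologyEx(m,cv2.MORPH_OPEN,np.ones((3,3)))
    cs=max(cv2.findContours(m,0,1)[0],key=cv2.contourArea);H=cv2.convexHull(cs)
    # rim outer points at z .026
    W=np.array([onz(p,q[0].astype(float),.026)[:2] for q in H]);(c_,r_)=cv2.minEnclosingCircle(W.astype(np.float32))
    print(n,"saucer hull ellipse",cv2.fitEllipse(H),"circ",c_,r_)
    m=((h[...,0]>50)&(h[...,0]<75)&(h[...,1]>150)).astype(np.uint8)
    cs=cv2.findContours(m,0,1)[0];cs=max(cs,key=lambda q:cv2.contourArea(q) if abs(cv2.boundingRect(q)[0]-(205 if n=="top" else 307))<15 else 0)
    W=np.array([onz(p,q[0].astype(float),0)[:2] for q in cv2.convexHull(cs)]);print(n,"spot",cv2.fitEllipse(W.astype(np.float32)*1000))
E
```

```text
(585, 270, 3)
top saucer hull ellipse ((384.8520812988281, 286.29345703125), (47.83869552612305, 50.353973388671875), 120.4495620727539) circ (0.4879719614982605, -0.24976374208927155) 0.06215865537524223
top spot ((527.8062744140625, 162.53887939453125), (45.8406867980957, 74.67546844482422), 33.46672439575195)
side saucer hull ellipse ((247.27760314941406, 166.70631408691406), (26.78896141052246, 35.984127044677734), 88.786376953125) circ (0.4953673183917999, -0.2388867884874344) 0.07437039166688919
side spot ((481.4984436035156, 140.60888671875), (145.08615112304688, 146.3365936279297), 151.9378662109375)
```

View pics/z.png

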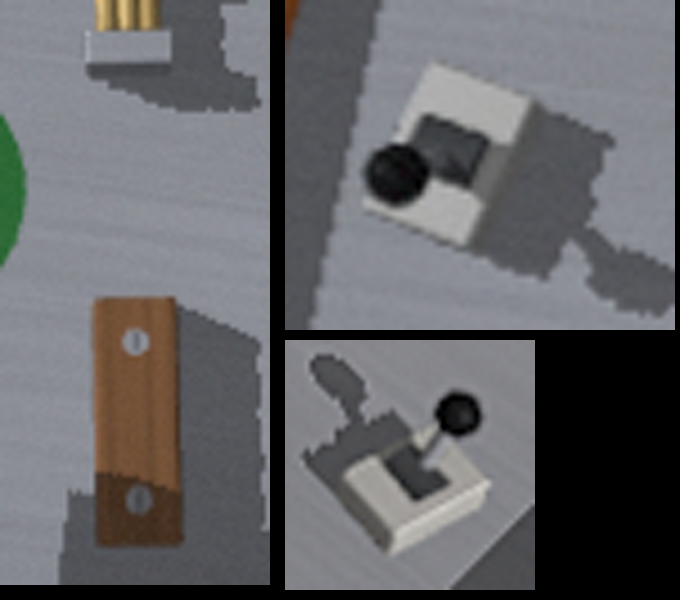

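The zoom shows the block's gap end at about (276–294, 291), the end stop's gap edge at (275–293, 239.5), the box top corners, and the ball at (143.5,239.2).

```bash
python3 - <<'E'
from h import *
p=eyes.grab_frame("top");q=eyes.grab_frame("side")
L=lambda z,*c:np.array([onz(p,x,z)[:2] for x in c])
B=L(.04,(275.9,291.2),(293.9,291),(295.4,346.1),(276.6,346.1));print("block",B.round(4).tolist())
S=L(.042,(274.6,239.4),(292.8,239.4));print("stop",S.round(4).tolist())
S2=L(.0,(274.8,241.7),(292.8,241.7));print("stop bottom z0",S2.round(4).tolist())
g=(B[:2].mean(0)+S.mean(0))/2;print("gap",g, np.linalg.norm(B[:2].mean(0)-S.mean(0)))
dx=B[:2].mean(0)-B[2:].mean(0);print("dir",np.degrees(np.arctan2(*dx[::-1])),np.linalg.norm(dx))
C=L(.025,(150.3,220.8),(166.7,227),(155.5,250.8),(138.3,244.2));print("box",C.round(4).tolist(),C.mean(0),np.linalg.norm(np.diff(C,axis=0),axis=1))
print("ball tri",tri([(p,(143.5,239.2)),(q,(350+(458-285)/5,245+(413-340)/5))]).round(4), onz(p,(143.5,239.2),.066))
for n,pp in(("top",p),("side",q)):
  h=cv2.cvtColor(pp["frame"],cv2.COLOR_RGB2HSV)
  m=((h[...,0]>50)&(h[...,0]<75)&(h[...,1]>150)).astype(np.uint8)
  for c in cv2.findContours(m,0,1)[0]:
    if cv2.contourArea(c)>500:
      W=np.array([onz(pp,k[0].astype(float),0)[:2]*1000 for k in cv2.convexHull(c)],np.float32);print(n,"green",[np.round(v,1) for v in cv2.fitEllipse(W)])
# saucer: fit centre by comparing rim: white pixels
for n,pp,c0 in(("top",p,(385,287)),("side",q,(247,167))):
  f=pp["frame"].astype(int);m=((f[...,0]-f[...,2]>-3)&(f.sum(2)>240)).astype(np.uint8)
  k,lab,st,ce=cv2.connectedComponentsWithStats(m);l=lab[c0[1],c0[0]];print(n,st[l],ce[l])
  H=cv2.convexHull(np.argwhere(lab==l)[:,::-1].astype(np.int32))
  from scipy.optimize import least_squares
  th=np.linspace(0,2*np.pi,90)
  hp=H[:,0].astype(float)
  def pred(c): # silhouette of cylinder hull
    P=[proj(pp,(c[0]+.06*np.cos(t),c[1]+.06*np.sin(t),z)) for z in(.0,.026) for t in th]
    return cv2.convexHull(np.array(P,np.float32))
  r=least_squares(lambda c:[cv2.pointPolygonTest(pred(c),(float(a),float(b)),True) for a,b in hp],[.487,-.243],diff_step=2e-3);print(n,"saucer",r.x,np.abs(r.fun).max(), r.fun.mean())
E
```

```text
block [[0.4376, 0.0163], [0.4439, -0.0272], [0.3165, -0.0467], [0.3106, -0.0025]]
stop [[0.564, 0.0366], [0.5701, -0.0087]]
stop bottom z0 [[0.5657, 0.0364], [0.572, -0.0101]]
gap [0.50391136 0.00423465] 0.12778084529347522
dir 8.54329596137273 0.12864960158074581
box [[0.5727, 0.3611], [0.5623, 0.316], [0.4979, 0.3321], [0.5086, 0.3789]] [0.53536797 0.34702468] [0.04631424 0.06638843 0.04804104]
ball tri [0.5161 0.3555 0.0668] [0.51737303 0.35403909 0.066     ]
side green [array([692.3, 265.3]), array([ 78.4, 159. ]), np.float64(126.2)]
side green [array([481.5, 140.6]), array([145.1, 146.3]), np.float64(151.9)]
side green [array([ 966.2, -371.7]), array([ 72.9, 279.3]), np.float64(178.1)]
side green [array([1013.8, -869.5]), array([354.4, 990.1]), np.float64(169.4)]
top [ 360  262   50   50 1921] [384.84122853 286.27745966]
top saucer [ 0.48774313 -0.25259962] 0.5739215755229812 0.21094893774863657
side [230 154  35  27 757] [247.39233818 166.72787318]
side saucer [ 0.48460262 -0.25062659] 0.4963451483222705 -0.010290314687396942
```

Measured: gap (0.504, 0.004) with its axis at 98.5°, spot (0.482, 0.140), saucer (0.486, -0.2515). The gap width (127.8 mm) and the 135 mm to the spot check out. My plan is to push from outside with a two-finger fork, opening 70 mm.

Request:
step_arm(gripper=[0.07,0.07,0.07,0.07,0.07,0.07,0.07,0.07], slide=[[0.033,0.032,0],[0.066,0.064,0],[0.1,0.097,0],[0.133,0.129,-0.02],[0.166,0.161,-0.04],[0.199,0.194,-0.06],[0.232,0.226,-0.08],[0.263,0.258,-0.1]], spin=[7,14,21,28,35,42,49,56.5])

```text
time_s: 2.1
position: [0.4655, -0.3326, 0.1559]
ee_rot: [2.482, 1.924, 0.001]
ft_force: [0.5, -1.1, -0.4]
grip_width: 0.07
grip_force: 0.0
```

Request:
step_arm(gripper=[0.07,0.07,0.07,0.07,0.07,0.07,0.07,0.07], slide=[[0,0,-0.02],[0,0,-0.04],[0,0,-0.06],[0,0,-0.08],[0,0,-0.1],[0,0,-0.105],[0,0,-0.105],[0,0,-0.105]], spin=[0,0,0,0,0,0,0,0])

```text
time_s: 2.9
position: [0.4647, -0.3339, 0.0521]
ee_rot: [2.487, 1.918, 0.001]
ft_force: [-0.3, -0.7, 0.9]
grip_width: 0.07
grip_force: 0.0
```

```bash
python3 - <<'E'
from h import *
s=manip.state();print(s["position"],s["ee_rot"],s["grip_width"],manip.tip_extent,s["ft_force"],s["time_s"])
p=eyes.grab_frame("side");q=eyes.grab_frame("top")
a=cv2.resize(p["frame"][110:200,190:290,::-1],None,fx=6,fy=6,interpolation=2);cv2.imwrite("pics/g.png",a)
print(proj(p,s["position"]),proj(p,np.array(s["position"])-[0,0,.025]))
E
```

```text
[ 0.46469924 -0.33394529  0.05207215] [2.48697876e+00 1.91791381e+00 6.03945403e-04] 0.07002190445334061 0.025 [-0.33529512 -0.68817904  0.88024524] 2.9
[236.11800601 145.30580733] [236.55961333 150.7899695 ]
```

View pics/g.png

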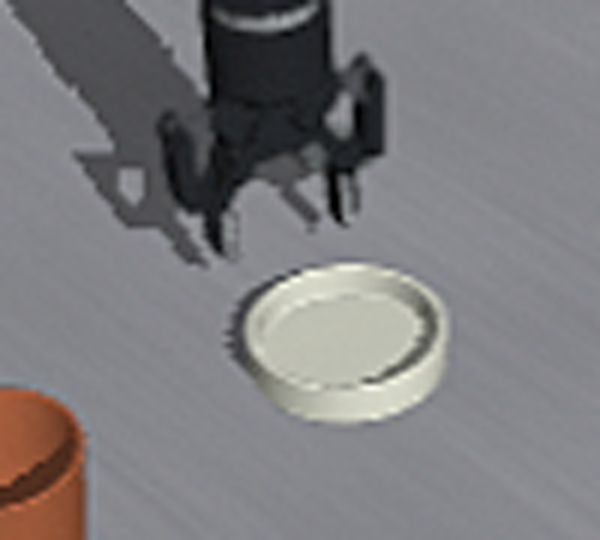

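The fingertips show at about (227,153) and (247,147), which fits a tip extent of roughly 20–25 mm. I'll lower 18 mm and push the saucer onto the gap axis first.

Request:
step_arm(gripper=[0.07,0.07,0.07,0.07,0.07,0.07,0.07,0.07], slide=[[-0.003,0,-0.009],[-0.005,0.001,-0.018],[-0.003,0.01,-0.018],[0.0,0.02,-0.018],[0.003,0.029,-0.018],[0.006,0.038,-0.018],[0.009,0.048,-0.018],[0.013,0.057,-0.018]], spin=[-2,-3.6,-3.6,-3.6,-3.6,-3.6,-3.6,-3.6])

```text
time_s: 3.8
position: [0.4774, -0.276, 0.0335]
ee_rot: [2.546, 1.84, -0.0]
ft_force: [-1.1, -1.5, 1.1]
grip_width: 0.0697
grip_force: 1.1
```

Request:
step_arm(gripper=[0.07,0.07,0.07,0.07,0.07,0.07,0.07,0.07], slide=[[0.004,0.012,0],[0.008,0.024,0],[0.012,0.036,0],[0.016,0.048,0],[0.02,0.06,0],[0.023,0.07,0],[0.026,0.078,0],[0.028,0.084,0]], spin=[0,0,0,0,0,0,0,0])

```text
time_s: 4.6
position: [0.5054, -0.1919, 0.0333]
ee_rot: [-2.546, -1.84, 0.0]
ft_force: [-0.8, -2.3, 2.2]
grip_width: 0.0702
grip_force: 1.6
```

```bash
cat >> h.py <<'E'
from scipy.optimize import least_squares
def saucer(names=("top","side"),save_as=None):
    """fit rim+base silhouette to white pixels (robust to occlusion)"""
    for n in names:
        pp=eyes.grab_frame(n);f=pp["frame"].astype(int)
        if save_as: save(pp,n+save_as)
        m=((f[...,0]-f[...,2]>-3)&(f.sum(2)>240)&(f.max(2)-f.min(2)<60)).astype(np.uint8)
        r=eyes.look_for("saucer",pp)
        if not r: print(n,"none");continue
        c=np.array(r[0]["centre"]);yy,xx=np.mgrid[:420,:560]
        m[np.hypot(xx-c[0],yy-c[1])>45]=0
        k,lab,st,ce=cv2.connectedComponentsWithStats(m);l=1+st[1:,4].argmax()
        hp=cv2.convexHull(np.argwhere(lab==l)[:,::-1].astype(np.int32))[:,0].astype(float)
        th=np.linspace(0,2*np.pi,90)
        def pred(c): return cv2.convexHull(np.array([proj(pp,(c[0]+.06*np.cos(t),c[1]+.06*np.sin(t),z)) for z in(.0,.026) for t in th],np.float32))
        s=least_squares(lambda c:[cv2.pointPolygonTest(pred(c),(float(a),float(b)),True) for a,b in hp],onz(pp,c,.013)[:2],diff_step=2e-3,loss="soft_l1",f_scale=.5)
        v=s.x-[.504,.004];print(n,"saucer",s.x.round(4),"s %.1f lat %.1f mm"%(1e3*(v@[-.148,.989]),1e3*(v@[.989,.148])),"res",np.abs(s.fun).max().round(2))
E
python3 - <<'E'
from h import *
s=manip.state();print(s["position"],s["ft_force"]);saucer(save_as="1.png")
E
```

```text
[ 0.50541669 -0.19192685  0.0332784 ] [-0.79158258 -2.34905063  2.21996265]
top saucer [ 0.5243 -0.1375] s -142.9 lat -0.9 mm res 3.82
side saucer [ 0.5217 -0.134 ] s -139.1 lat -2.9 mm res 0.52
```

View pics/top1.png

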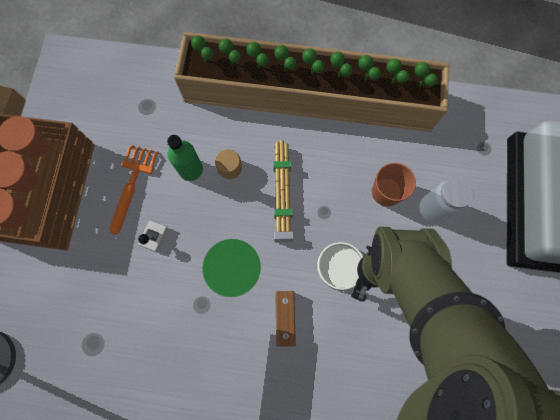

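The saucer is at (341,266) in the top view, on the gap axis to within about 1 mm. I'll back off, turn the fork square to the gap, and push.

Request:
step_arm(gripper=[0.07,0.07,0.07,0.07,0.07,0.07,0.07,0.07], slide=[[-0.005,-0.017,0],[0.004,-0.019,0],[0.013,-0.02,0],[0.022,-0.019,0],[0.03,-0.017,0],[0.03,-0.017,0],[0.0285,-0.007,0],[0.027,0.003,0]], spin=[0,7,14,21,26.8,26.8,26.8,26.8])

```text
time_s: 5.6
position: [0.5313, -0.1893, 0.0331]
ee_rot: [-2.055, -2.376, 0.001]
ft_force: [0.3, -1.9, 0.3]
grip_width: 0.07
grip_force: 0.9
```

Request:
step_arm(gripper=[0.07,0.07,0.07,0.07,0.07,0.07,0.07,0.07], slide=[[-0.001,0.008,0],[-0.002,0.016,0],[-0.0035,0.024,0],[-0.005,0.032,0],[-0.006,0.04,0],[-0.007,0.048,0],[-0.008,0.056,0],[-0.009,0.06,0]], spin=[0,0,0,0,0,0,0,0])

```text
time_s: 6.4
position: [0.5232, -0.1286, 0.0334]
ee_rot: [-2.05, -2.38, -0.001]
ft_force: [0.6, 0.1, -0.7]
grip_width: 0.0698
grip_force: 0.6
```

```bash
python3 - <<'E'
from h import *
s=manip.state();v=np.array(s["position"])[:2]-[.504,.004];print(s["position"],s["ee_rot"],s["ft_force"],"fork s,lat",v@[-.148,.989],v@[.989,.148]);saucer(save_as="2.png")
f=cv2.imread("pics/top2.png")[220:350,250:390];cv2.imwrite("pics/c2.png",cv2.resize(f,None,fx=4.5,fy=4.5,interpolation=2))
E
```

```text
[ 0.52323725 -0.12856067  0.03335527] [-2.05001492e+00 -2.38041395e+00 -6.46149960e-04] [ 0.55578147  0.06667686 -0.66705761] fork s,lat -0.13394961678147255 -0.0005933354265399129
top saucer [ 0.5158 -0.0726] s -77.5 lat 0.3 mm res 3.34
side saucer [ 0.5117 -0.0696] s -74.0 lat -3.2 mm res 0.39
```

View pics/c2.png

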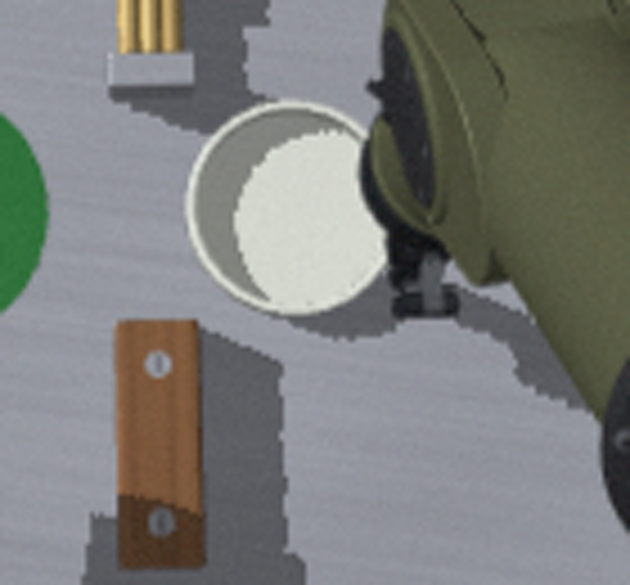

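In the crop the saucer rim spans rows 100–313, between the stop edge at 88 and the block end at 320, so it's centred within about 1 mm. Pushing through slowly.

Request:
step_arm(gripper=[0.07,0.07,0.07,0.07,0.07,0.07,0.07,0.07], slide=[[-0.001,0.008,0],[-0.002,0.016,0],[-0.003,0.024,0],[-0.004,0.032,0],[-0.0055,0.04,0],[-0.0065,0.047,0],[-0.008,0.055,0],[-0.009,0.063,0]], spin=[0,0,0,0,0,0,0,0])

```text
time_s: 7.4
position: [0.514, -0.0661, 0.0333]
ee_rot: [-2.051, -2.38, 0.0]
ft_force: [-0.2, -0.2, 0.5]
grip_width: 0.07
grip_force: 0.5
```

```bash
python3 - <<'E'
from h import *
s=manip.state();v=np.array(s["position"])[:2]-[.504,.004];print(s["position"],s["ft_force"],"fork s,lat",v@[-.148,.989],v@[.989,.148]);saucer()
E
```

```text
[ 0.51401587 -0.06609169  0.03328577] [-0.18042914 -0.22713038  0.50604112] fork s,lat -0.0708030301394895 -0.00046787172471001907
top saucer [ 0.5052 -0.0099] s -13.9 lat -0.8 mm res 24.6
side saucer [ 0.501  -0.0062] s -9.7 lat -4.5 mm res 22.84
```

Request:
step_arm(gripper=[0.07,0.07,0.07,0.07,0.07,0.07,0.07,0.07], slide=[[-0.001,0.008,0],[-0.002,0.017,0],[-0.0035,0.026,0],[-0.005,0.035,0],[-0.0065,0.044,0],[-0.008,0.053,0],[-0.0095,0.062,0],[-0.0105,0.07,0]], spin=[0,0,0,0,0,0,0,0])

```text
time_s: 8.4
position: [0.5035, 0.0042, 0.0333]
ee_rot: [-2.051, -2.38, -0.0]
ft_force: [-0.4, -1.2, -0.1]
grip_width: 0.0698
grip_force: 0.5
```

Request:
step_arm(gripper=[0.07,0.07,0.07,0.07,0.07,0.07,0.07,0.07], slide=[[-0.0015,0.01,0],[-0.003,0.02,0],[-0.0045,0.03,0],[-0.006,0.04,0],[-0.0075,0.05,0],[-0.009,0.06,0],[-0.0105,0.067,0],[-0.011,0.072,0]], spin=[0,0,0,0,0,0,0,0])

```text
time_s: 9.2
position: [0.4925, 0.0761, 0.0333]
ee_rot: [-2.05, -2.38, 0.0]
ft_force: [0.2, -0.6, -0.1]
grip_width: 0.0696
grip_force: 0.6
```

```bash
python3 - <<'E'
from h import *
s=manip.state();v=np.array(s["position"])[:2]-[.504,.004];print(s["position"],s["ft_force"],"fork s,lat",v@[-.148,.989],v@[.989,.148]);saucer(save_as="3.png")
f=cv2.imread("pics/top3.png")[200:350,120:320];cv2.imwrite("pics/c3.png",cv2.resize(f,None,fx=4,fy=4,interpolation=2))
E
```

```text
[0.49248942 0.07610468 0.03330023] [ 0.20391325 -0.62406528 -0.12540459] fork s,lat 0.07301509131752018 -0.0007124714532881641
top saucer [0.5022 0.1405] s 135.2 lat 18.5 mm res 11.18
side saucer [0.4812 0.1354] s 133.3 lat -3.1 mm res 0.36
```

View pics/c3.png

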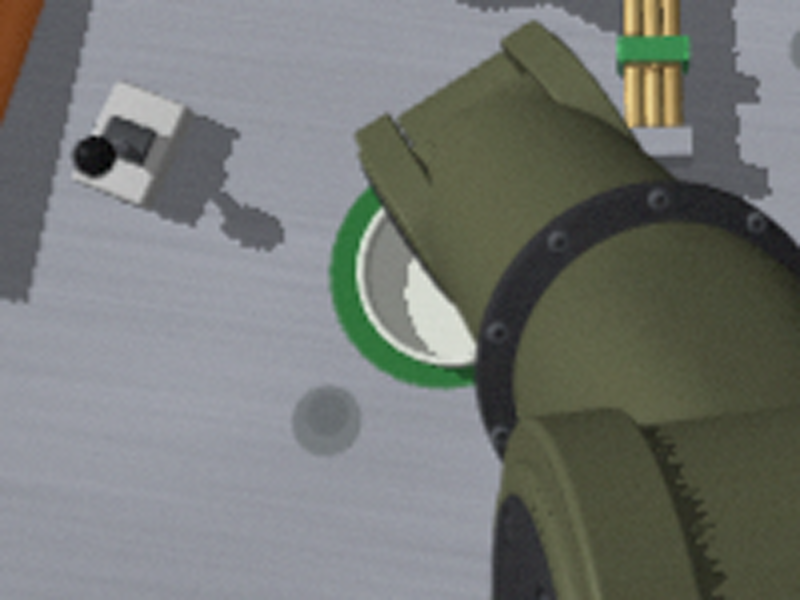

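The saucer is nearly centred on the spot: the side view puts it 5 mm short. I'll nudge 5 mm, back off and lift.

Request:
step_arm(gripper=[0.07,0.07,0.07,0.07,0.07,0.07,0.07,0.07], slide=[[0,0.003,0],[-0.001,0.005,0],[0,-0.002,0],[0.002,-0.012,0],[0.002,-0.012,0.03],[0.002,-0.012,0.07],[0.002,-0.012,0.115],[0.002,-0.012,0.15]], spin=[0,0,0,0,0,0,0,0])

```text
time_s: 10.2
position: [0.4949, 0.0623, 0.1855]
ee_rot: [2.052, 2.378, 0.001]
ft_force: [1.2, -0.2, -1.0]
grip_width: 0.0699
grip_force: 0.0
```

```bash
python3 - <<'E'
from h import *
s=manip.state();print(s["position"],s["ee_rot"],s["joint_pos"]);saucer()
E
```

```text
[0.49492025 0.0622669  0.18553375] [2.05194516e+00 2.37813280e+00 1.03003722e-03] [ 0.24367499  0.43140395 -0.59547233  1.9265299   0.31090567  0.87435062
 -0.36409726]
top saucer [0.4709 0.1147] s 114.4 lat -16.3 mm res 25.73
side saucer [0.4806 0.1388] s 136.8 lat -3.2 mm res 0.33
```

The side view now has the saucer about 2 mm from the spot centre. On to the toggle: box x axis at -14.8°, pivot (0.5345, 0.348). I'll close the fingers and approach from the box's -x side.

Request:
step_arm(gripper=[0,0,0,0,0,0,0,0], slide=[[-0.004,0.038,0],[-0.008,0.076,0],[-0.012,0.114,0],[-0.016,0.152,0],[-0.02,0.19,0],[-0.024,0.228,0],[-0.028,0.267,0],[-0.033,0.305,0]], spin=[8.3,16.6,25,33.3,41.6,50,58.3,66.7])

```text
time_s: 11.2
position: [0.4614, 0.3687, 0.1812]
ee_rot: [-0.396, -3.115, 0.003]
ft_force: [1.1, -0.7, 0.2]
grip_width: -0.0
grip_force: 0.0
```

Request:
step_arm(gripper=[0,0,0,0,0,0,0,0], slide=[[0,0,0],[0,0,-0.025],[0,0,-0.05],[0,0,-0.075],[0,0,-0.09],[0,0,-0.1],[0,0,-0.102],[0,0,-0.102]], spin=[0,0,0,0,0,0,0,0])

```text
time_s: 12.0
position: [0.4618, 0.3684, 0.0814]
ee_rot: [-0.405, -3.115, -0.0]
ft_force: [0.6, -0.5, 1.0]
grip_width: 0.0001
grip_force: 0.0
```

```bash
python3 - <<'E'
from h import *
s=manip.state();print(s["position"],s["ee_rot"],s["ft_force"],s["grip_width"]);saucer(save_as="4.png")
p=cv2.imread("pics/side4.png")[160:300,280:430];cv2.imwrite("pics/c4.png",cv2.resize(p,None,fx=4,fy=4,interpolation=2))
E
```

```text
[0.46180114 0.36838459 0.08142472] [-4.05469689e-01 -3.11525519e+00 -2.62633784e-04] [ 0.59384299 -0.45304379  1.03410887] 8.644039562321551e-05
top none
side saucer [0.4796 0.1387] s 136.8 lat -4.2 mm res 1.2
```

View pics/c4.png

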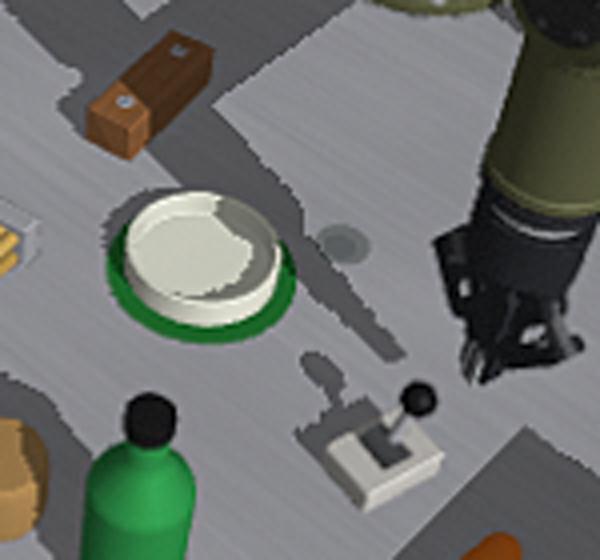

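The saucer sits wholly on the spot, and the finger stands in line behind the ball at (417,398) in the crop. Pushing.

Request:
step_arm(gripper=[0,0,0,0,0,0,0,0], slide=[[0.01,-0.003,0],[0.02,-0.005,0],[0.03,-0.008,0],[0.04,-0.011,0],[0.049,-0.013,0],[0.058,-0.015,0],[0.065,-0.017,0],[0.07,-0.0185,0]], spin=[0,0,0,0,0,0,0,0])

```text
time_s: 13.0
position: [0.5324, 0.3495, 0.081]
ee_rot: [-0.406, -3.115, 0.0]
ft_force: [-1.7, 0.7, -1.1]
grip_width: -0.0003
grip_force: 0.8
```

Request:
step_arm(gripper=[0,0,0,0,0,0,0,0], slide=[[0.001,0,0],[0.002,-0.0005,0],[0.003,-0.001,0],[0.004,-0.001,0],[0.004,-0.001,0],[0.004,-0.001,0],[0.004,-0.001,0],[0.004,-0.001,0]], spin=[0,0,0,0,0,0,0,0])

```text
time_s: 13.8
position: [0.5351, 0.3487, 0.0811]
ee_rot: [-0.404, -3.115, 0.001]
ft_force: [-5.3, -0.4, -1.6]
grip_width: -0.0001
grip_force: 2.3
```

Request:
step_arm(gripper=[0,0,0,0,0,0,0,0], slide=[[0.001,0,0],[0.002,-0.0005,0],[0.002,-0.0005,0],[0.002,-0.0005,0],[0.002,-0.0005,0],[0.002,-0.0005,0],[0.002,-0.0005,0],[0.002,-0.0005,0]], spin=[0,0,0,0,0,0,0,0])

```text
time_s: 14.6
position: [0.5354, 0.3487, 0.0811]
ee_rot: [-0.402, -3.112, 0.002]
ft_force: [-10.2, 0.1, 0.3]
grip_width: -0.0001
grip_force: 4.6
```

It's hard against the stop: the force is rising with no further motion. Backing off and lifting clear.

Request:
step_arm(gripper=[0,0,0,0,0,0,0,0], slide=[[-0.01,0.003,0],[-0.03,0.008,0],[-0.055,0.014,0.01],[-0.08,0.02,0.04],[-0.08,0.02,0.08],[-0.08,0.02,0.12],[-0.08,0.02,0.15],[-0.08,0.02,0.15]], spin=[0,0,0,0,0,0,0,0])

```text
time_s: 15.4
position: [0.4593, 0.3706, 0.2364]
ee_rot: [0.405, 3.108, 0.011]
ft_force: [-0.7, -0.1, 0.4]
grip_width: 0.0001
grip_force: 0.0
```

```bash
python3 - <<'E'
from h import *
saucer(save_as="5.png");s=manip.state();print(s["position"],s["ft_force"])
p=cv2.imread("pics/side5.png")[130:420,150:450];cv2.imwrite("pics/c5.png",cv2.resize(p,None,fx=2,fy=2,interpolation=2))
E
```

```text
top saucer [0.4841 0.1368] s 134.3 lat -0.0 mm res 0.5
side saucer [0.4807 0.1384] s 136.4 lat -3.2 mm res 3.91
[0.45794511 0.36775455 0.23050129] [-0.91876083 -0.4361638  -0.68662643]
```

View pics/c5.png

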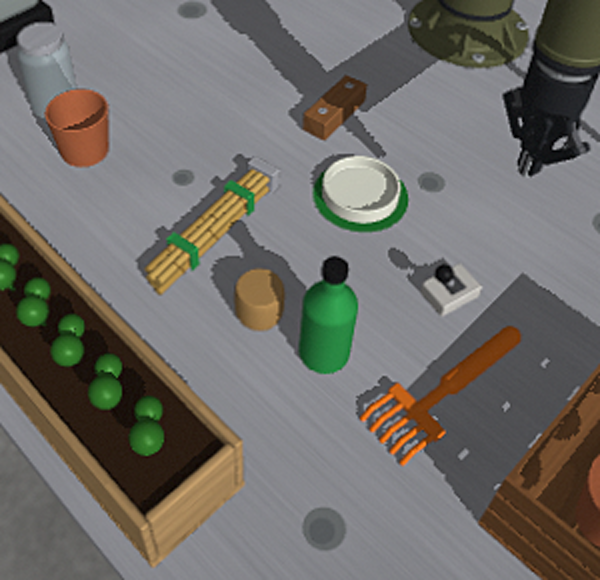

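The saucer is on the spot and the ball has swung over to (373,267) in the full picture. I'll check that against the expected "on" position before handing in.

```bash
python3 - <<'E'
from h import *
p=eyes.grab_frame("side");q=eyes.grab_frame("top");ob=[]
for pp,w in((p,(373,267)),(q,(159,232))):
    g=pp["frame"].max(2)
    for a in(.4,.5): 
        X=(.5345+.967*.05*np.sin(a),.348-.255*.05*np.sin(a),.022+.05*np.cos(a));print("expected",a,proj(pp,X))
    x,y=np.round(proj(pp,X)).astype(int)
    m=np.zeros_like(g);m[y-9:y+10,x-9:x+10]=g[y-9:y+10,x-9:x+10]<45
    m=cv2.morphologyEx(m,cv2.MORPH_OPEN,np.ones((4,4)))
    _,_,st,ce=cv2.connectedComponentsWithStats(m);l=1+st[1:,4].argmax();print(st[l],ce[l]);ob.append((pp,ce[l]))
t=tri(ob);print(t, "along",(t[:2]-[.5345,.348])@[.967,-.255])
E
```

```text
expected 0.4 [372.00106837 264.30779982]
expected 0.5 [370.53490344 265.45308753]
[369 264   5   7  33] [371.12121212 267.        ]
expected 0.4 [150.64027413 225.38842497]
expected 0.5 [151.71742167 223.9327452 ]
[149 220   8   9  61] [152.55737705 223.96721311]
[0.55791775 0.34309562 0.06043636] along 0.023895583724888647
```

The ball is 23.9 mm past the pivot; fully on would be 24 mm. Handing in.

```bash
python3 -c "
from h import *
print(manip.sign_off())"
```

```text
the job is handed in; nothing more can be done
None
```

The saucer was slid flat through the gap and sits wholly on the green spot, about 2 mm off centre; the toggle is hard over on its "on" side, nothing else looks moved, and the job is handed in at about 16 s of robot time.

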